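# Reload the drilling jig

### The job

The cleat in the drilling jig has been drilled: change it for the blank. Draw the lock pin and stand it in the hole of the wooden pin block, lift the steel bush plate off onto the cork pad, and lay the drilled cleat flat in the wooden tray. Then seat the blank cleat down between the jig's locating pins, put the bush plate back over the dowel, flat on its posts, and push the lock pin fully home through it; leave the tape measure and the spanner where they lie.

Things in the scene. Friction and masses are not known exactly. Their poses are not given: they have to be found in the camera images.
- jig: Fixed drilling jig: plywood base 150 (x) x 176 (y) x 12 mm; origin centre of its underside, z up. Cleat nest along x in the middle, floor z 12, between six 8 mm steel pins 16 mm high (tips tapered over 7) at (+-42, +-21), (+-61, 0): 2 mm play all round. Posts 36 x 30, tops z 31: at (0, -62) with a 10 mm dowel rising 22 mm (top 8 tapered); at (0, +62) with the lock pin's 13 mm hole, 19 deep.
- bush_plate: Steel plate 40 (x) x 152 (y) x 14 mm, about 0.35 kg, two dark drill bushes 2.5 mm proud in the middle, a 14 mm through hole at y = +-62 mm. Origin: centre of its underside, z up. Seated: flat on the jig's posts, axes parallel to the jig's (either way round), origin 31 mm above the jig's, one hole over the dowel; 1 mm clear of the cleat below. Grip it across the 40 mm width at its middle.
- lock_pin: Upright pin: steel shank 10 mm thick, 32 mm long (lowest 8 tapered to a point), collar 23 mm wide and 4 high, then a round black grip 26 mm wide, 36 to 60 mm above the tip. Origin: the lower tip, z up. Home: through the bush plate into the jig's post hole at jig (0, +62) mm, collar on the plate, tip 13 mm above the jig's origin level. It just drops in, no thread.
- drilled_cleat: Beech cleat 110 (its x) x 30 (its y) x 18 mm with two 8 mm holes 20 mm apart in its middle; in the jig under the bush plate at the start, its ends showing. Origin: centre of its underside, z up.
- blank_cleat: Beech cleat of the same size, 110 (its x) x 30 (its y) x 18 mm, without holes; lies on the worktop. Origin: centre of its underside, z up.
- pin_block: Fixed dark hardwood block 56 x 56 x 42 mm with one upright hole in the middle of its top: 14 mm wide, mouth widened by 3 mm, 37 mm deep. The lock pin stands in it with its collar on the block, its tip 10 mm above the block's origin. Origin: centre of its underside, z up.
- cork_pad: Cork pad 190 (its x) x 86 (its y) x 5 mm, fixed on the worktop: the place to set the bush plate down. Origin: centre of its underside, z up.
- out_tray: Shallow wooden tray for finished work, 190 (its x) x 90 (its y) mm outside, 18 mm high, walls and floor 5 mm, fixed, empty. Origin: centre of its underside, z up.
- tape_measure: Yellow tape measure standing on the worktop, 40 x 80 x 68 mm, a bystander near its left front. Origin: centre of its underside.
- spanner_19: Double open-ended steel spanner lying on the worktop near its right front, 158 x 39 x 8 mm, a bystander. Origin: centre of its underside.

How it is judged:
On the way, in this order (a step that is already met when the one before it is completed fails the run):
1. the lock pin stands in the pin block's hole and the bush plate lies flat on the cork pad (horizontal distance between lock_pin and pin_block below 0.008 m and height (world z) of lock_pin below 0.015 m and angle between lock_pin's own z axis and vertical below 0.2 rad and x of bush_plate in the frame of cork_pad between -0.095 and 0.095 m and y of bush_plate in the frame of cork_pad between -0.043 and 0.043 m and z of bush_plate in the frame of cork_pad below 0.009 m and angle between bush_plate's own z axis and vertical below 0.06 rad), for 0.2 s.
2. the drilled cleat lies flat in the tray (horizontal distance between drilled_cleat and out_tray below 0.045 m and z of drilled_cleat in the frame of out_tray below 0.009 m and angle between drilled_cleat's own z axis and vertical below 0.06 rad), for 0.2 s.
At the end, for the whole second after the job is handed in: Drilled cleat flat in the tray; blank flat between the locating pins (within 6 mm, 0.1 rad); bush plate over the dowel, flat on both posts (within 7 mm, 0.08 rad, 2.5 mm high); lock pin through it in the post, collar on the plate (within 2.5 mm, 0.15 rad); all at rest (all of step 2 and horizontal distance between blank_cleat and jig below 0.006 m and z of blank_cleat in the frame of jig below 0.0145 m and angle between the x axis of blank_cleat and the x axis of jig, either way round below 0.1 rad and angle between blank_cleat's own z axis and vertical below 0.05 rad and horizontal distance between bush_plate and jig below 0.007 m and z of bush_plate in the frame of jig between 0.029 and 0.0335 m and angle between the x axis of bush_plate and the x axis of jig, either way round below 0.08 rad and angle between bush_plate's own z axis and vertical below 0.04 rad and x of lock_pin in the frame of jig between -0.006 and 0.006 m and y of lock_pin in the frame of jig between 0.056 and 0.068 m and z of lock_pin in the frame of jig below 0.0155 m and angle between lock_pin's own z axis and vertical below 0.15 rad and linear speed of each of lock_pin, bush_plate, blank_cleat, drilled_cleat below 0.02 m/s); the robot touches nothing.
It fails at once if the tape measure was moved by more than 20 mm (distance of tape_measure from where it was at the start of the episode above 0.02 m).
It fails at once if the spanner was moved by more than 20 mm (distance of spanner_19 from where it was at the start of the episode above 0.02 m).
It also fails if it takes over 144 s, if anything falls off the work surface, if the arm or the gripper's body presses on something with over 40 N, if the wrist force passes 120 N, or if a joint passes its speed limit or range.

### The arm

A 7-joint arm with a two-finger parallel gripper is mounted at the origin on a cart in front of the work surface, level with it; the furniture and walls round the work are solid. World frame = base frame: x ahead of the robot, y to its left, z up, the work surface at z = 0. Lengths are in m, angles in rad, forces in N, time in s.
With the tool pointing down it reaches from about 0.35 to 0.9 m from the base axis. Payload 19.9 kg.
Tool frame: the origin (TCP) lies at the centre of the arm's flange, where the gripper is bolted on; the fingertips stand 173 mm ahead of it and the grasp point (between the pads) lies 155 mm ahead of it; z points along the fingers, y is the line along which they close (so a half turn about z gives the same grasp; the last joint's range is limited). The gripper opens to 85 mm and grips with 20 to 120 N. Pads are 22 mm wide; open, the fingers measure 114 mm over their backs; the gripper's body (76 mm by 85 mm) begins 54 mm behind the grasp point. The pads swing forward as they close: fully open they stand 13 mm farther back than shut.
Start: joints at [1.238, 0.417, -0.01, 1.614, 0.005, 1.111, -0.053], TCP at [0.179, -0.599, 0.405] pointing down, gripper open.
Joint ranges: [-2.81, 2.81], [-0.39, 2.02], [-1.27, 1.25], [0.06, 2.57], [-1.19, 4.33], [0.19, 2], [-2.82, 2.82]. Speed limits (rad/s): [1.89, 1.89, 2.39, 2.39, 3.01, 3.01, 3.01].

### API

Orientations are given as a unit quaternion [w, x, y, z].
In Python, from plant import arm, jaws, kin, optics, order gives the robot as it stands. Calls block until the motion is done:
- arm.move_pose(position, orientation): joint-space move of the TCP to a pose.
- arm.move_straight(position, rot=None, feed=0.15, force_limit=None): straight line of the TCP; rot=None keeps the orientation; feed is the mean speed in m/s. With force_limit (N) it stops when the force on the tool has changed by that much, and returns True; else False.
- arm.move_joints(angles): joint-space move.
- jaws.set_gripper(opening, grip_force=None): opening from 0.0 (shut) to 1.0 (fully open); grip_force is the grip in N (None keeps the last); returns when the fingers have stopped.
- arm.hold(seconds).
- kin.inverse_kinematics(position, orientation): joint angles nearest the present ones, or None.
- arm.get_obs(): the state.
- optics.get_image(name): name is "side" or "top"; returns the picture (384x512x3 uint8, red, green, blue); there is no depth.
- optics.calibration(name): a dict with "intrinsics" (3x3 intrinsics, pixels), "dist_coeffs" ([k1, k2, p1, p2, k3] as OpenCV has them; the pictures are not rectified), "rvec" (rotation vector, rad) and "tvec" (3), from world to camera coordinates, as OpenCV has them. Camera axes: x right, y down, z forward; pixel columns grow to the right and rows downward; lengths in m; the calibration is good to about 2 mm. A picture is of the moment at which its call begins. calibration takes no time and is no camera call.
A pose or a line that the arm cannot do raises arm.PlanningError and nothing moves.
- order.job_done(): hands the job in; it is judged then, once.
The state is a dict: "time": time; "joint_positions": joint angles; "qd": joint speeds; "joint_efforts": joint torques, N m; "tcp_pos": TCP position; "tool_rot": TCP orientation; "ft_force": force on the tool from outside, world axes, zero at the start; "ft_torque": the same for the moment, N m; "grip_width": opening from 0.0 (shut) to 1.0 (fully open); "grip_force": force on a finger pad.
Only numpy, scipy, OpenCV 4.12 (cv2) and the standard library are available. Lean on these libraries where they do the work, as an engineer would, in place of code of your own. Each camera call takes 0.05 s, during which the arm holds its last target. There are 200 camera calls.

## Working session

There is one attempt and no reset: what is moved stays moved. The work goes in short steps, each a Python script; the robot and the scene stay as the last script left them, time stands still between calls to the robot, and variables do not carry over. Pictures are saved under pics/ and viewed, at most 14 in all, crops included, and the job is handed in when it is done.

```bash
ls; mkdir -p pics
python3 - <<'E'
from plant import arm,jaws,kin,optics,order
import cv2
for n in("top","side"):
    cv2.imwrite(f"pics/{n}0.png",cv2.resize(optics.get_image(n)[:,:,::-1],(768,576),interpolation=cv2.INTER_CUBIC))
    c=optics.calibration(n);print({k:__import__('numpy').round(v,3).tolist() for k,v in c.items()})
o=arm.get_obs();print(o['time'],o['tcp_pos'],o['tool_rot'],o['grip_width'])
E
```

```text
pics
{'intrinsics': [[440.468, 0.0, 259.248], [0.0, 440.468, 188.455], [0.0, 0.0, 1.0]], 'dist_coeffs': [-0.004, 0.0, 0.0, 0.0, 0.0], 'rvec': [2.117, -2.18, 0.113], 'tvec': [0.072, 0.519, 1.332]}
{'intrinsics': [[457.85, 0.0, 250.427], [0.0, 457.85, 196.551], [0.0, 0.0, 1.0]], 'dist_coeffs': [-0.003, 0.0, 0.0, 0.0, 0.0], 'rvec': [0.074, -2.721, 1.51], 'tvec': [0.512, 0.023, 1.132]}
0.1 [ 0.17916028 -0.59864998  0.40410492] [-5.42469097e-04  9.89449477e-01  1.44877264e-01 -1.28042399e-04] 0.9998419024486673
```

View pics/top0.png

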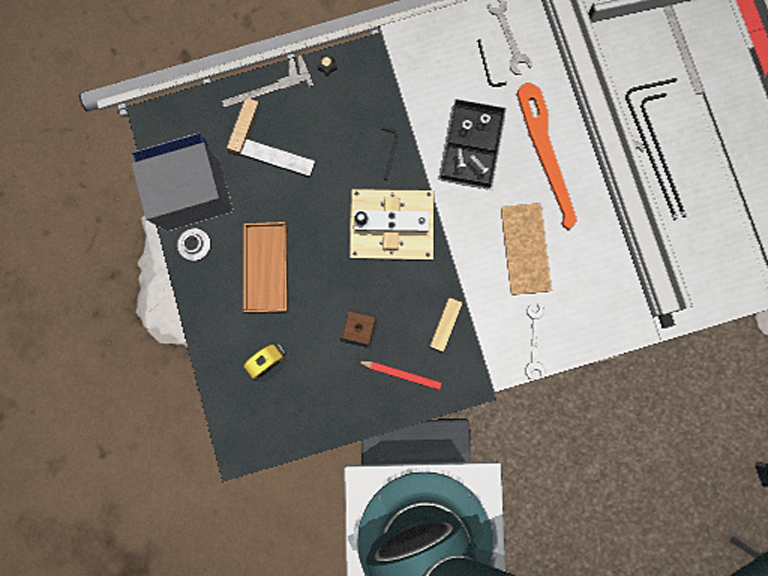

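View pics/side0.png

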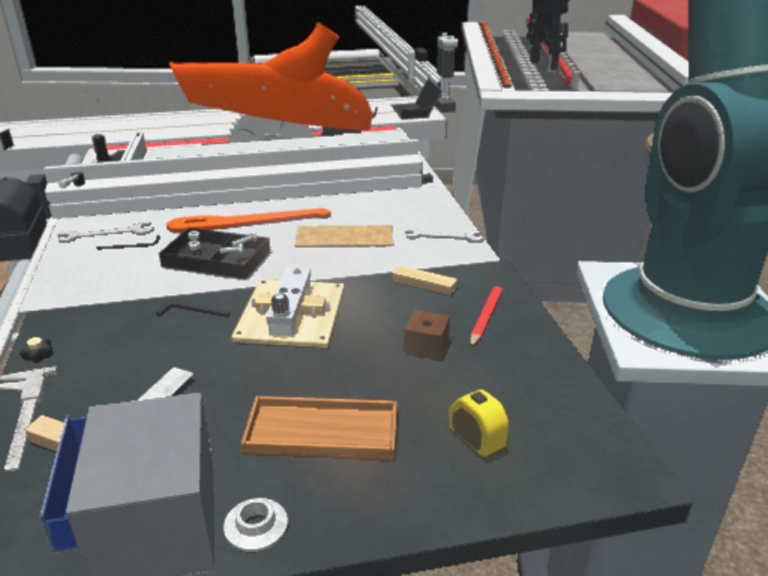

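The top view, at 1.5× scale, shows:
- jig centred at about (392,225), with the lock pin at (361,219) and the dowel at (421,221)
- blank at (446,325), pin block at (359,329), cork at (526,249) and tray at (265,267)
- tape at (265,361) and spanner at (535,342)

The side view shows the same layout. Next I'll measure with colour masks.

```bash
cat > h.py <<'E'
from plant import arm,jaws,kin,optics,order
import numpy as np, cv2
from scipy.spatial.transform import Rotation as R
def ray(cam,px,z):
    c=optics.calibration(cam); K=np.array(c['intrinsics']);Rm=cv2.Rodrigues(np.array(c['rvec'],float))[0];t=np.array(c['tvec'],float).ravel()
    u=cv2.undistortPoints(np.array(px,float).reshape(-1,1,2),K,np.array(c['dist_coeffs'],float)).reshape(-1,2)
    d=np.c_[u,np.ones(len(u))]@Rm; C=-Rm.T@t
    return C+d*((z-C[2])/d[:,2])[:,None]
def find(cam,img,seed,lo,hi,z,win):
    """largest HSV blob in window (full-res px) -> centre, sizes, angle of long axis (mm, deg), pixel centroid"""
    x,y=seed; x0,y0=max(0,int(x-win)),max(0,int(y-win))
    m=cv2.inRange(cv2.cvtColor(img,cv2.COLOR_RGB2HSV)[y0:int(y+win),x0:int(x+win)],lo,hi)
    cs=cv2.findContours(m,cv2.RETR_EXTERNAL,cv2.CHAIN_APPROX_NONE)[0]
    c=max(cs,key=cv2.contourArea).reshape(-1,2)+[x0,y0]
    w=ray(cam,c,z)[:,:2]*1000
    b=cv2.boxPoints(cv2.minAreaRect(w.astype(np.float32))); e1,e2=b[1]-b[0],b[2]-b[1]
    if np.linalg.norm(e1)<np.linalg.norm(e2): e1,e2=e2,e1
    return b.mean(0).round(1),np.round([np.linalg.norm(e1),np.linalg.norm(e2)],1),round(float(np.degrees(np.arctan2(e1[1],e1[0]))%180),1),c.mean(0).round(1)
E
python3 - <<'E'
from h import *
im=optics.get_image("top"); hsv=cv2.cvtColor(im,cv2.COLOR_RGB2HSV)
for n,(x,y) in dict(jig=(362,250),blank=(446,325),block=(352,320),cork=(526,249),tray=(265,267),trayrim=(245,267),mat=(300,300),pin=(361,219),plate=(405,222),cleatend=(391,240),white=(480,300)).items(): print(n,hsv[int(y/1.5),int(x/1.5)])
a=np.array
for n,s,lo,hi,z,w in [("jig",(261,150),(10,30,90),(35,255,255),.012,36),("blank",(297,217),(10,30,90),(35,255,255),.018,25),("block",(239,219),(0,60,20),(20,255,200),.042,22),("cork",(351,166),(8,50,60),(30,255,255),.005,38),("tray",(177,178),(0,60,60),(25,255,255),.018,38),("pin",(241,146),(0,0,0),(180,255,50),.073,8)]:
    print(n,find("top",im,s,lo,hi,z,w))
E
```

```text
jig [ 21  71 234]
blank [ 19  89 230]
block [ 11 127 108]
cork [ 15 108 211]
tray [ 12 137 199]
trayrim [ 14 137 219]
mat [78 17 76]
pin [105   7 216]
plate [ 80   3 233]
cleatend [ 20  89 229]
white [  0   2 231]
jig (array([650.3,  49.7], dtype=float32), array([175.5, 149.2], dtype=float32), 88.1, array([260.7, 149.1]))
blank (array([433.9, -57.4], dtype=float32), array([110.5,  32.2], dtype=float32), 156.8, array([296.9, 216. ]))
block (array([430.1, 121.9], dtype=float32), array([57.9, 56.9], dtype=float32), 74.8, array([238.6, 218.3]))
cork (array([ 589.8, -232.7], dtype=float32), array([189.5,  86.1], dtype=float32), 3.8, array([350.2, 165.7]))
tray (array([566.2, 317.3], dtype=float32), array([189.7,  92.6], dtype=float32), 179.5, array([176.3, 177.9]))
pin (array([649.5, 109.4], dtype=float32), array([22.1, 21.7], dtype=float32), 42.9, array([240.6, 145.5]))
```

Run:
```python
from h import *
im=optics.get_image("top")
cv2.imwrite("pics/jigcrop.png",cv2.resize(im[115:185,220:310,::-1],None,fx=7,fy=7,interpolation=cv2.INTER_CUBIC))
s=optics.get_image("side")
cv2.imwrite("pics/sidecrop.png",cv2.resize(s[170:240,145:315,::-1],None,fx=4.6,fy=4.6,interpolation=cv2.INTER_CUBIC))
```

```text
(no output)
```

View pics/jigcrop.png

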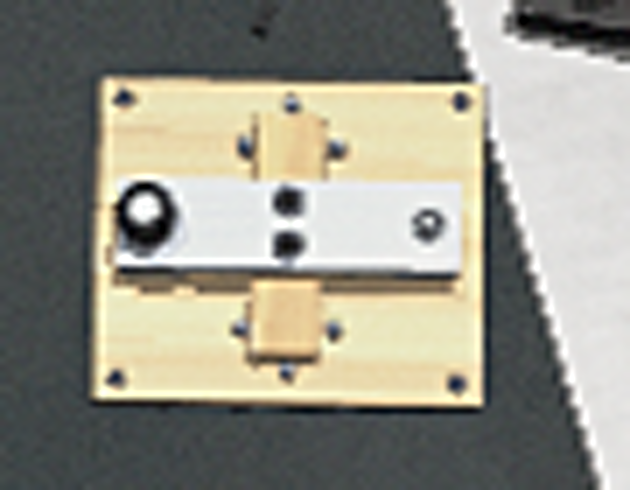

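The crop shows the pin grip at left (145,215), the bushes at (288,200/245), the dowel tip at (428,225) and the cleat ends above and below the plate. All the measured sizes match the given ones. Next I'll check reachability and the wrist range for every pose.

```bash
cat >> h.py <<'E'
J=np.array([.6503,.0497]); JY=np.radians(-1.9)
def jig(x,y): c,s=np.cos(JY),np.sin(JY); return J+[c*x-s*y,s*x+c*y]
BL=np.array([.4301,.1219]); CK=np.array([.5898,-.2327]); TR=np.array([.5662,.3173]); BK=np.array([.4339,-.0574])
def quat(psi):  # closing direction angle
    y=np.array([np.cos(psi),np.sin(psi),0]); z=np.array([0,0,-1.]); q=R.from_matrix(np.c_[np.cross(y,z),y,z]).as_quat(); return [q[3],q[0],q[1],q[2]]
def P(xy,zg): return [float(xy[0]),float(xy[1]),zg+.155]
def st(m=''):
    o=arm.get_obs(); print(m,round(o['time'],1),np.round(o['tcp_pos'],4),'F',np.round(o['ft_force'],1),'w',round(o['grip_width']*85,1),'gf',round(float(np.max(o['grip_force'])),1)); return o
E
python3 - <<'E'
from h import *
d=np.radians
for n,xy,zg,ps in [("pin",jig(0,62),.068,JY),("block",BL,.065,JY),("plate",jig(0,0),.049,JY),("cork",CK,.023,d(93.8)),("cleat",jig(0,0),.033,JY+d(90)),("tray",TR,.026,d(90)),("blank",BK,.021,d(66.8)),("up",jig(0,0),.25,JY)]:
    for k in(-180,0,180):
        try: q=kin.inverse_kinematics(P(xy,zg),quat(ps+d(k)))
        except Exception as e: q=None
        print(n,k,None if q is None else np.round(q,2))
E
```

```text
pin -180 None
pin 0 None
pin 180 None
block -180 [ 0.54  0.68 -1.09  2.15  0.85  0.83  2.02]
block 0 [ 0.48  0.63 -1.    2.15  0.78  0.78 -1.06]
block 180 [ 0.54  0.68 -1.09  2.15  0.85  0.83  2.02]
plate -180 [ 0.57  1.02 -1.09  1.64  0.99  1.13  2.31]
plate 0 [ 0.28  0.78 -0.58  1.65  0.53  0.87 -0.54]
plate 180 [ 0.57  1.02 -1.09  1.64  0.99  1.13  2.31]
cork -180 [ 0.46  0.72 -0.18  1.72  0.18  0.72 -1.31]
cork 0 [ 0.75  0.8  -0.59  1.71  0.58  0.82  1.53]
cork 180 [ 0.46  0.72 -0.18  1.72  0.18  0.72 -1.31]
cleat -180 [ 0.13  0.75 -0.36  1.66  0.34  0.79 -1.99]
cleat 0 [ 0.5   0.95 -0.94  1.65  0.88  1.02  0.8 ]
cleat 180 [ 0.13  0.75 -0.36  1.66  0.34  0.79 -1.99]
tray -180 [-0.17  0.8  -0.55  1.67  0.54  0.83 -2.53]
tray 0 [ 0.01  0.91 -0.84  1.66  0.81  0.95  0.44]
tray 180 [-0.17  0.8  -0.55  1.67  0.54  0.83 -2.53]
blank -180 [ 0.27  0.49 -0.24  2.2   0.25  0.47 -2.14]
blank 0 [ 0.51  0.54 -0.52  2.2   0.53  0.53  0.75]
blank 180 [ 0.27  0.49 -0.24  2.2   0.25  0.47 -2.14]
up -180 [ 0.57  0.71 -1.09  1.51  0.64  1.31  2.52]
up 0 [ 0.4   0.57 -0.76  1.52  0.41  1.21 -0.46]
up 180 [ 0.57  0.71 -1.09  1.51  0.64  1.31  2.52]
```

Run:
```python
from h import *
q=quat(JY); p=jig(0,62)
jaws.set_gripper(.62,30)
arm.move_pose(P(jig(0,0),.25),q); st('mid')
arm.move_pose(P(p,.12),q); st('above')
print(arm.move_straight(P(p,.068),feed=.1,force_limit=8)); st('down')
jaws.set_gripper(0,40); o=st('grip')
print(np.round(o['joint_positions'],2))
im=optics.get_image("side")
cv2.imwrite("pics/s1.png",cv2.resize(im[120:250,130:310,::-1],None,fx=4,fy=4,interpolation=cv2.INTER_CUBIC))
```

```text
mid 3.5 [0.6504 0.0487 0.4049] F [ 0.1 -0.1  0.3] w 52.8 gf 0.0Traceback (most recent call last):
  File "<stdin>", line 5, in <module>
plant.PlanningError: the arm cannot take that pose within its joint ranges
```

Run:
```python
from h import *
d=np.radians
print(np.round(arm.get_obs()['joint_positions'],2))
for n,xy,zg in [("pinup",jig(0,62),.12),("pin",jig(0,62),.068),("block",BL,.065),("plate",jig(0,0),.049),("tray",TR,.026)]:
  for k in range(-180,180,30):
        q=kin.inverse_kinematics(P(xy,zg),quat(JY+d(k)))
        print(n,k,None if q is None else np.round(q,2))
```

```text
[ 0.4   0.57 -0.76  1.52  0.41  1.21 -0.46]
pinup -180 None
pinup -150 None
pinup -120 None
pinup -90 None
pinup -60 None
pinup -30 None
pinup 0 None
pinup 30 None
pinup 60 None
pinup 90 None
pinup 120 None
pinup 150 None
pin -180 None
pin -150 None
pin -120 None
pin -90 None
pin -60 None
pin -30 None
pin 0 None
pin 30 None
pin 60 None
pin 90 None
pin 120 None
pin 150 None
block -180 [-1.2   0.7   1.08  2.2  -0.92  0.8  -2.68]
block -150 [-0.57  0.41  0.26  2.19 -0.19  0.57 -2.82]
block -120 [-0.06  0.42 -0.33  2.17  0.24  0.59 -2.69]
block -90 [ 0.03  0.43 -0.43  2.17  0.31  0.6  -2.23]
block -60 [ 0.11  0.45 -0.53  2.16  0.39  0.62 -1.78]
block -30 [ 0.21  0.48 -0.65  2.16  0.48  0.65 -1.34]
block 0 [ 0.27  0.5  -0.73  2.16  0.55  0.67 -0.87]
block 30 [ 0.33  0.53 -0.81  2.16  0.61  0.69 -0.4 ]
block 60 [ 0.39  0.56 -0.88  2.16  0.67  0.72  0.07]
block 90 [ 0.48  0.62 -1.    2.15  0.77  0.78  0.51]
block 120 [ 0.54  0.68 -1.09  2.15  0.85  0.84  0.97]
block 150 [ 0.61  0.77 -1.2   2.15  0.95  0.92  1.42]
plate -180 [ 0.62  1.1  -1.21  1.64  1.1   1.21  2.26]
plate -150 [-0.71  0.92
[... 501 characters left out ...]
 1.08  1.3 ]
plate 150 [ 0.58  1.03 -1.11  1.64  1.01  1.14  1.78]
tray -180 [ 0.19  1.15 -1.21  1.65  1.15  1.21  1.8 ]
tray -150 [-1.24  1.08  1.08  1.7  -1.08  1.07 -2.44]
tray -120 [-1.15  0.96  0.89  1.7  -0.9   0.95 -2.02]
tray -90 [-0.31  0.76 -0.35  1.67  0.34  0.78 -2.42]
tray -60 [-0.24  0.78 -0.45  1.67  0.44  0.8  -1.97]
tray -30 [-0.17  0.8  -0.55  1.67  0.53  0.83 -1.51]
tray 0 [-0.12  0.83 -0.64  1.66  0.61  0.86 -1.04]
tray 30 [-0.06  0.86 -0.72  1.66  0.69  0.89 -0.57]
tray 60 [-0.02  0.89 -0.8   1.66  0.76  0.93 -0.09]
tray 90 [ 0.03  0.93 -0.88  1.66  0.84  0.98  0.38]
tray 120 [ 0.1   1.   -1.    1.66  0.96  1.05  0.84]
tray 150 [ 0.14  1.06 -1.09  1.65  1.04  1.11  1.33]
```

I passed millimetres where `jig()` expects metres, so I'll fix the helper.

```bash
sed -i 's/return J+\[\(.*\)\]$/return J+np.array([\1])\/1000/' h.py
python3 - <<'E'
from h import *
q=quat(JY); p=jig(0,62); print(p)
arm.move_pose(P(p,.12),q); st('above')
print(arm.move_straight(P(p,.068),feed=.1,force_limit=8)); st('down')
jaws.set_gripper(0,40); o=st('grip')
print(np.round(o['joint_positions'],2))
im=optics.get_image("side")
cv2.imwrite("pics/s1.png",cv2.resize(im[120:250,130:310,::-1],None,fx=4,fy=4,interpolation=cv2.INTER_CUBIC))
E
```

```text
[0.65235562 0.11166591]
above 4.1 [0.653  0.1111 0.2762] F [ 0.5 -0.5  0.3] w 52.5 gf 0.0
False
down 4.8 [0.6524 0.1119 0.223 ] F [0.6 0.4 0.5] w 52.5 gf 0.0
grip 5.2 [0.6525 0.1118 0.2238] F [-0.9 -0.4  5.4] w 24.2 gf 39.2
[ 0.23  0.79 -0.66  1.62  0.57  0.93 -0.66]
```

View pics/s1.png

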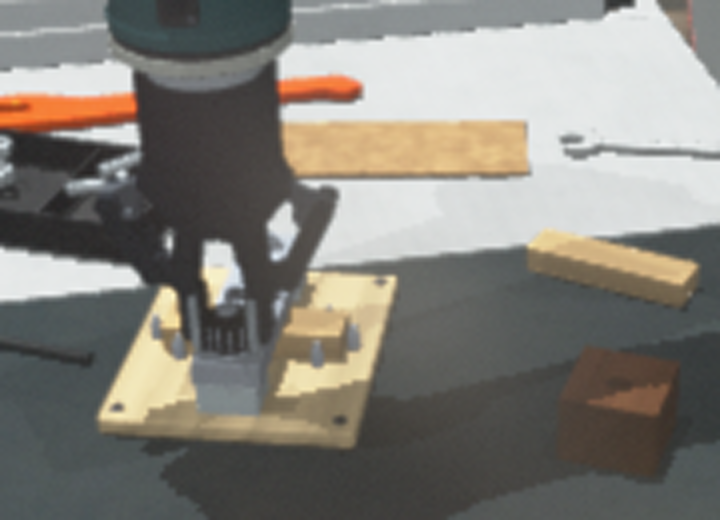

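The side crop shows the grip knob between the pads at about (220,335), with the plate undisturbed. Next I'll lift the pin and stand it in the block.

Run:
```python
from h import *
p=jig(0,62);q=quat(JY)
arm.move_straight(P(p,.158),feed=.15); st('lift')
im=optics.get_image("side"); cv2.imwrite("pics/s2.png",cv2.resize(im[100:260,130:330,::-1],None,fx=3,fy=3))
arm.move_pose(P(BL,.13),q); st('above')
print(arm.move_straight(P(BL,.064),feed=.07,force_limit=12)); st('down')
im=optics.get_image("side"); cv2.imwrite("pics/s3.png",cv2.resize(im[130:260,220:350,::-1],None,fx=4,fy=4,interpolation=cv2.INTER_CUBIC))
```

```text
lift 6.0 [0.6521 0.1114 0.3121] F [-1.2  0.3 -0.8] w 24.1 gf 39.9
above 6.9 [0.4308 0.1219 0.2851] F [ 0.4  0.5 -0.1] w 24.1 gf 39.9
True
down 7.8 [0.43   0.1222 0.2206] F [-2.9 -1.7 14.3] w 23.8 gf 41.3
```

View pics/s3.png

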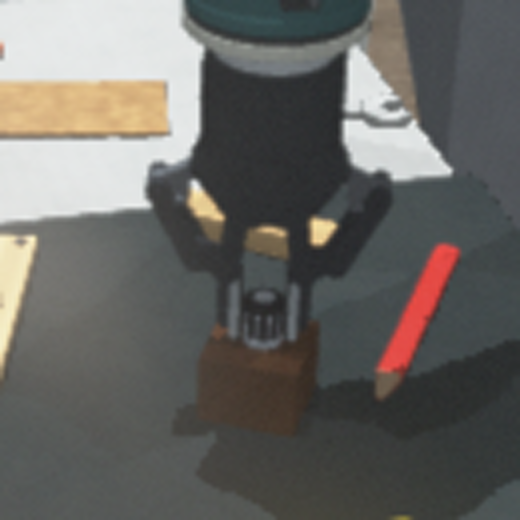

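Contact came at the expected height, and the crop shows the pin's collar on the block at about (262,340). Next I'll release it and move the plate to the cork.

Run:
```python
from h import *
d=np.radians;q=quat(JY);p=jig(0,0)
jaws.set_gripper(.6); st('rel')
arm.move_straight(P(BL,.15),feed=.2)
jaws.set_gripper(.7)
arm.move_pose(P(p,.12),q)
print(arm.move_straight(P(p,.049),feed=.1,force_limit=8)); st('down')
jaws.set_gripper(0,80); st('grip')
arm.move_straight(P(p,.13),feed=.1); st('lift')
im=optics.get_image("side"); cv2.imwrite("pics/s4.png",cv2.resize(im[80:260,130:330,::-1],None,fx=3,fy=3))
```

```text
rel 8.2 [0.4298 0.1219 0.2202] F [-0.6 -0.8  0.2] w 50.9 gf 0.0
False
down 10.8 [0.6505 0.0499 0.2044] F [ 0.7 -0.5 -0.2] w 59.9 gf 0.0
grip 11.2 [0.6507 0.0497 0.2052] F [-1.1 -0.4  8.4] w 37.7 gf 81.5
lift 12.1 [0.6501 0.0496 0.2843] F [ 0.2 -0.7 -3.9] w 37.6 gf 80.6
```

View pics/s4.png

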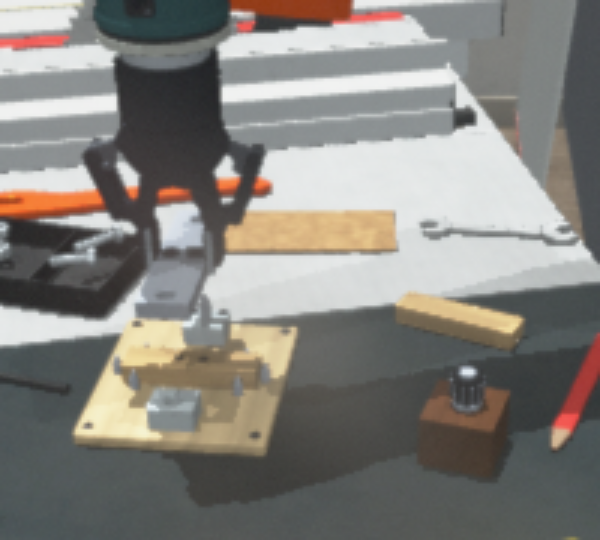

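The plate is held level and lifted clear, the pin stands in the block, and the drilled cleat stayed in its nest. Next is the cork.

Run:
```python
from h import *
d=np.radians;q=quat(d(93.8));p=jig(0,0)
arm.move_straight(P(p,.18),feed=.15)
arm.move_pose(P(CK,.12),q); st('above')
print(arm.move_straight(P(CK,.022),feed=.08,force_limit=10)); o=st('down')
np.save('cork.npy',o['tcp_pos'])
jaws.set_gripper(.65); st('rel')
arm.move_straight(P(CK,.15),feed=.2)
jaws.set_gripper(.56)
im=optics.get_image("top"); cv2.imwrite("pics/t5.png",im[:,:,::-1])
q=quat(JY+d(90))
arm.move_pose(P(p,.12),q); st('above cleat')
im=optics.get_image("side"); cv2.imwrite("pics/s5.png",cv2.resize(im[80:260,130:330,::-1],None,fx=3,fy=3))
```

```text
above 14.4 [ 0.59   -0.2321  0.2749] F [-0.1  0.4 -4.1] w 37.8 gf 80.9
True
down 15.5 [ 0.5897 -0.2326  0.1792] F [-3.3 -1.  10.6] w 37.9 gf 82.6
rel 15.8 [ 0.5892 -0.2326  0.178 ] F [-0.3  0.2  0.1] w 55.0 gf 0.0
above cleat 18.0 [0.6506 0.048  0.2749] F [-0.4 -1.5 -1.1] w 47.7 gf 0.0
```

View pics/s5.png

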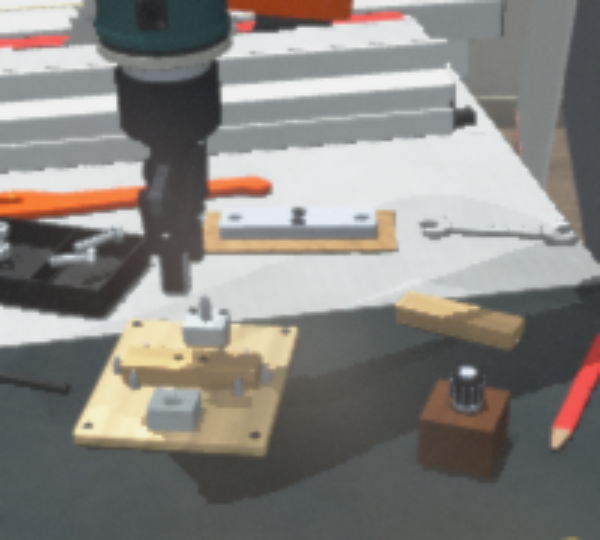

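View pics/t5.png

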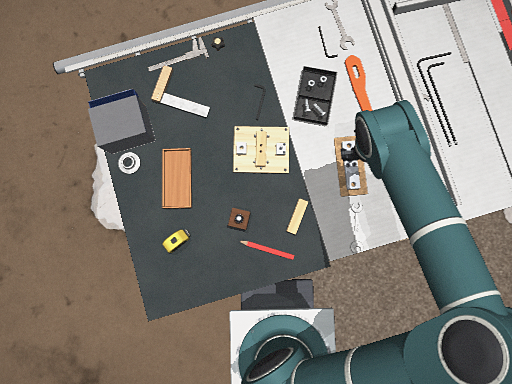

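The side view shows the plate flat on the cork, and the top view shows the open nest at about (261,147). Next I'll take the drilled cleat to the tray.

Run:
```python
from h import *
d=np.radians;p=jig(0,0)
arm.move_straight(P(p,.032),feed=.08,force_limit=8); st('down')
jaws.set_gripper(0,40); o=st('grip')
arm.move_straight(P(p,.12),feed=.12); st('lift')
q=quat(d(89.5))
arm.move_pose(P(TR,.10),q); st('above')
print(arm.move_straight(P(TR,.022),feed=.08,force_limit=8)); st('down')
jaws.set_gripper(.5); st('rel')
arm.move_straight(P(TR,.13),feed=.2)
q=quat(d(66.8))
arm.move_pose(P(BK,.12),q); st('above blank')
im=optics.get_image("side"); cv2.imwrite("pics/s6.png",cv2.resize(im[120:320,130:380,::-1],None,fx=2.8,fy=2.8))
```

```text
down 19.3 [0.6505 0.0498 0.1876] F [ 0.   0.7 -0. ] w 47.6 gf 0.0
grip 19.6 [0.6505 0.0498 0.1876] F [-1.1 -0.7  6.3] w 28.6 gf 40.2
lift 20.5 [0.6501 0.0495 0.2743] F [-0.1  0.2 -0.3] w 28.6 gf 39.4
above 21.6 [0.5673 0.3158 0.2547] F [ 0.4 -1.   1. ] w 29.0 gf 39.4
True
down 22.4 [0.566  0.3172 0.1797] F [0.8 0.5 1.9] w 29.1 gf 41.0
rel 22.7 [0.5657 0.3169 0.1795] F [-0.2  0.1 -0.1] w 42.3 gf 0.0
above blank 24.9 [ 0.4344 -0.0567  0.2752] F [ 0.6 -0.4 -0.9] w 42.6 gf 0.0
```

View pics/s6.png

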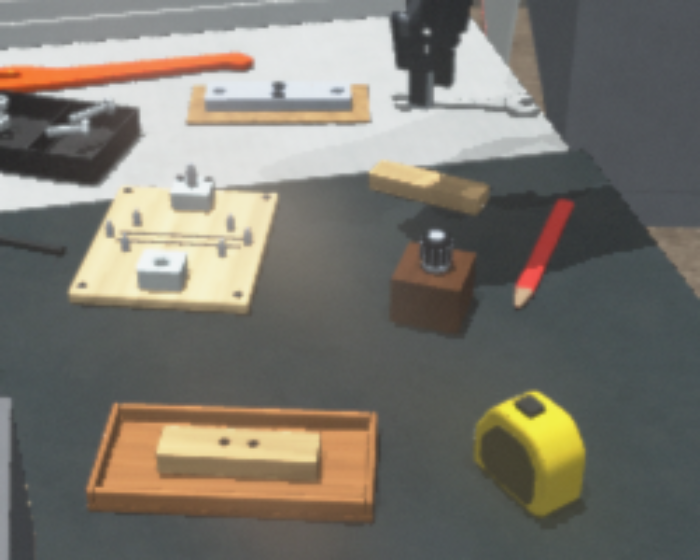

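The drilled cleat lies flat in the tray at (238,452), the nest is empty with its six pins visible, and the gripper is above the blank. Next I'll pick up the blank and seat it.

Run:
```python
from h import *
d=np.radians;p=jig(0,0)
arm.move_straight(P(BK,.0205),feed=.08,force_limit=8); st('down')
jaws.set_gripper(0,40); o=st('grip')
arm.move_straight(P(BK,.12),feed=.12)
arm.move_pose(P(p,.09),quat(JY+d(90))); st('above')
im=optics.get_image("side"); cv2.imwrite("pics/s7.png",cv2.resize(im[100:250,130:310,::-1],None,fx=4,fy=4))
print(arm.move_straight(P(p,.031),feed=.05,force_limit=8)); st('down')
im=optics.get_image("side"); cv2.imwrite("pics/s8.png",cv2.resize(im[120:250,130:310,::-1],None,fx=4,fy=4))
```

```text
down 26.3 [ 0.434  -0.0575  0.1758] F [ 0.3  0.6 -0.1] w 42.7 gf 0.0
grip 26.6 [ 0.434  -0.0574  0.176 ] F [-1.9 -0.8  9.9] w 29.0 gf 39.1
above 28.5 [0.6497 0.0492 0.2449] F [ 0.1  0.2 -0.7] w 29.0 gf 39.5
True
down 29.7 [0.6502 0.0498 0.188 ] F [-3.2 -1.8 11. ] w 28.6 gf 40.9
```

View pics/s8.png

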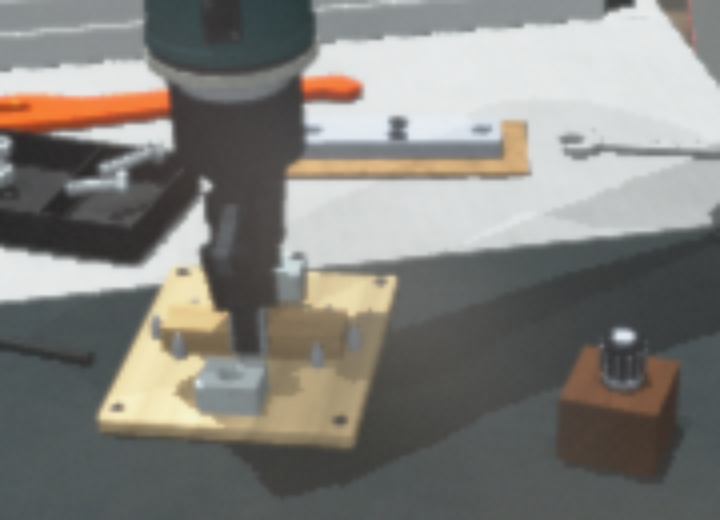

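The blank sits between the pins at the right height. Next I'll release it, fetch the plate and seat it.

Run:
```python
from h import *
d=np.radians;p=jig(0,0)
jaws.set_gripper(.56); st('rel')
arm.move_straight(P(p,.15),feed=.2)
jaws.set_gripper(.65)
arm.move_pose(P(CK,.12),quat(d(93.8)))
im=optics.get_image("top"); cv2.imwrite("pics/t9.png",cv2.resize(im[115:185,220:310,::-1],None,fx=7,fy=7,interpolation=cv2.INTER_CUBIC))
arm.move_straight(P(CK,.0242),feed=.08,force_limit=8); st('down')
jaws.set_gripper(0,80); o=st('grip')
arm.move_straight(P(CK,.12),feed=.1)
arm.move_pose(P(p,.12),quat(JY)); st('above')
im=optics.get_image("side"); cv2.imwrite("pics/s9.png",cv2.resize(im[100:250,130:310,::-1],None,fx=4,fy=4))
```

```text
rel 30.0 [0.6499 0.0496 0.1872] F [-0.3  0.9 -0. ] w 47.4 gf 0.0
down 33.5 [ 0.5899 -0.2328  0.1797] F [ 0.3 -0.2 -0.7] w 55.1 gf 0.0
grip 33.9 [ 0.59   -0.2326  0.1801] F [-3.9  0.1  9.4] w 37.6 gf 81.2
above 36.7 [0.6503 0.0491 0.2747] F [ 0.1  0.2 -3.9] w 37.3 gf 80.5
```

View pics/t9.png

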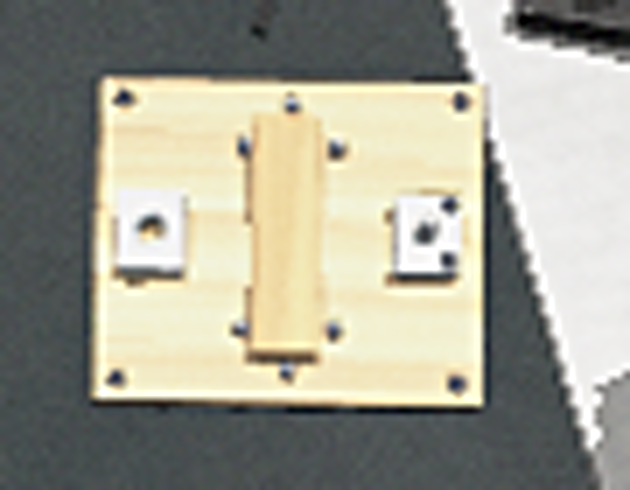

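View pics/s9.png

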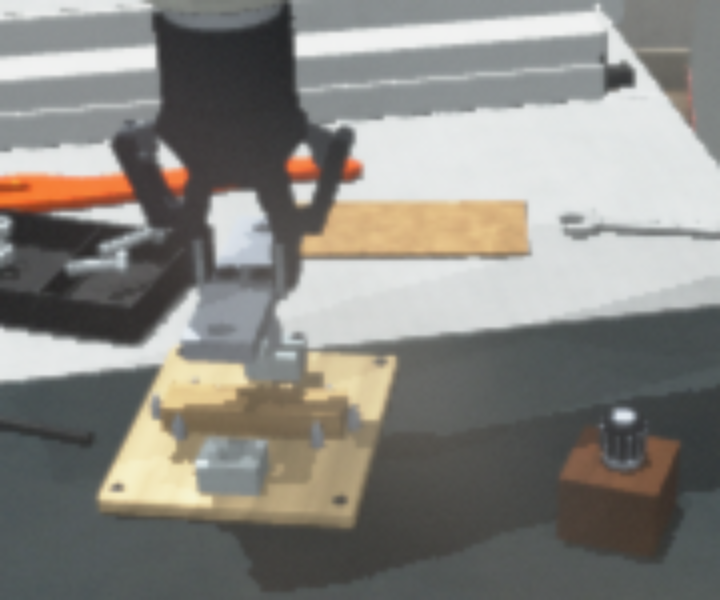

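The top crop shows the blank seated square between the six pins, and the side crop shows the plate level above the jig. Next I'll lower the plate.

Run:
```python
from h import *
p=jig(0,0)
print(arm.move_straight(P(p,.048),feed=.06,force_limit=10)); o=st('down')
if o['tcp_pos'][2]<.208:
    jaws.set_gripper(.65); st('rel')
    arm.move_straight(P(p,.15),feed=.2)
    jaws.set_gripper(.6)
    arm.move_pose(P(BL,.12),quat(JY)); st('above block')
im=optics.get_image("top"); cv2.imwrite("pics/t10.png",cv2.resize(im[115:185,220:310,::-1],None,fx=7,fy=7,interpolation=cv2.INTER_CUBIC))
im=optics.get_image("side"); cv2.imwrite("pics/s10.png",cv2.resize(im[120:250,130:310,::-1],None,fx=4,fy=4))
```

```text
True
down 37.8 [0.6502 0.0497 0.206 ] F [-4.1 -0.7 12. ] w 37.6 gf 82.4
rel 38.1 [0.6498 0.0495 0.2049] F [-0.2  0.7 -0.4] w 55.2 gf 0.0
above block 39.9 [0.4312 0.1218 0.2753] F [0.4 0.5 0.9] w 51.0 gf 0.0
```

View pics/s10.png

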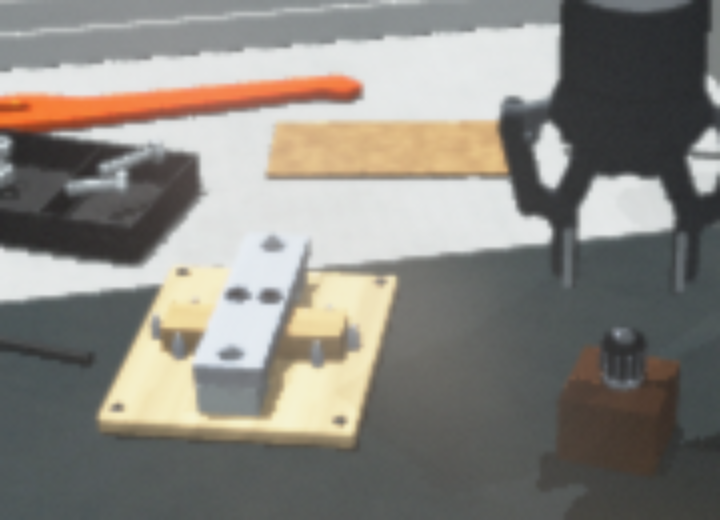

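The plate lies flat on both posts, with the dowel showing through it at (272,243) and the lock hole free at (232,352). Next I'll move the pin.

Run:
```python
from h import *
p=jig(0,62)
arm.move_straight(P(BL,.0656),feed=.08,force_limit=8); st('down')
jaws.set_gripper(0,40); st('grip')
arm.move_straight(P(BL,.15),feed=.12)
arm.move_pose(P(p,.14),quat(JY)); st('above')
print(arm.move_straight(P(p,.067),feed=.05,force_limit=10)); st('down')
im=optics.get_image("side"); cv2.imwrite("pics/s11.png",cv2.resize(im[120:250,130:310,::-1],None,fx=4,fy=4))
```

```text
down 40.9 [0.4302 0.122  0.2209] F [0.1 0.3 1.1] w 51.2 gf 0.0
grip 41.2 [0.4303 0.1219 0.2211] F [-1.4 -1.6  7.8] w 23.8 gf 38.8
above 43.0 [0.6515 0.1124 0.2945] F [-0.1  1.4 -0.6] w 23.7 gf 39.4
True
down 44.3 [0.6524 0.1117 0.2242] F [-1.7 -1.   9. ] w 23.9 gf 40.3
```

Contact came at 0.2242, and I expected 0.224 for fully home. Next I'll release, retreat and check.

Run:
```python
from h import *
p=jig(0,62)
jaws.set_gripper(.6); st('rel')
arm.move_straight(P(p,.2),feed=.2)
arm.move_pose([.45,-.25,.42],quat(JY)); st('clear')
im=optics.get_image("side"); cv2.imwrite("pics/s12.png",cv2.resize(im[130:330,130:380,::-1],None,fx=3,fy=3))
```

```text
rel 44.7 [0.6521 0.1115 0.2232] F [ 0.5 -0.9  0.3] w 51.0 gf 0.0
clear 47.1 [ 0.4506 -0.2493  0.4199] F [ 0.2  0.6 -1.3] w 50.7 gf 0.0
```

View pics/s12.png

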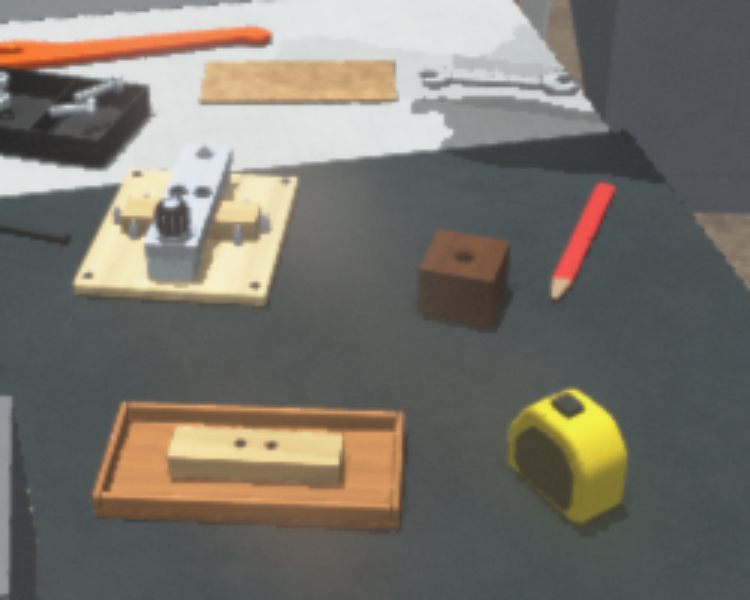

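The pin is home at (173,215), the plate is flat, the drilled cleat is in the tray, and the bystanders haven't moved. I'll hand the job in now.

```bash
python3 -c "
from h import *
print(order.job_done())"
```

```text
the job is handed in; nothing more can be done
None
```

The drilled cleat is in the tray, and the blank is in the jig with the bush plate back on and the lock pin fully home; I handed the job in at about 47 s and the result was not shown.

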